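# Load a frame slip into the bench mitre trimmer

## Robot

A 6-joint arm with a two-finger parallel gripper is mounted at the origin on a cart in front of the work surface, level with it; the furniture and walls round the work are solid. World frame = base frame: x ahead of the robot, y to its left, z up, the work surface at z = 0. Lengths are in m, angles in degrees, forces in N, time in s.
With the tool pointing down it reaches from about 0.4 to 0.825 m from the base axis. Payload 7 kg.
Tool frame: the origin (TCP) lies midway between the tips of the shut fingers; the grasp point (between the pads) lies 19 mm behind it (hold_point_z is the distance from the TCP to the grasp point, in m); z points along the fingers, y is the line along which they close (so a half turn about z gives the same grasp; the last joint's range is limited). The gripper opens to 88 mm and grips with 3 to 60 N. Pads are 19 mm wide; open, the fingers measure 130 mm over their backs; the gripper's body (78 mm by 193 mm) begins 47 mm behind the grasp point.
Start: joints at [-52.706, 20.546, 0.682, 0, -70.136, -16.507], TCP at [0.24, -0.631, 0.227] pointing down, gripper open.
Joint ranges: [-176.03, 176.03], [-82.01, 121.73], [-58.28, 71.71], [-173.87, 95.51], [-174.79, -0.11], [-173.66, 173.66]. Speed limits (degrees/s): [136.94, 136.94, 172.46, 180, 180, 180].

## Interface

Orientations are given as [roll, pitch, yaw] about the fixed x, y, z axes, in that order (R = Rz(yaw) Ry(pitch) Rx(roll)).
In Python, from plant import get_state, capture, close_job, hold_point_z gives the robot as it stands.
- The arm moves only by the shell command python3 -m inch 'ROWS' [FORCE]. ROWS is text: rows parted by semicolons, each of 5 numbers parted by spaces: the shift along the tool's x, y, z normalised to -1 to 1, where 1 is 0.15 m, then the turn about the tool's z normalised to -1 to 1, where 1 is 360 degrees, then the opening, from 0 (shut) to 1 (fully open). In form: tx ty tz spin grip; .... A call has exactly 8 rows; each row shifts and turns the commanded pose from where the row before left it, along the tool's axes as they then stand; what a row does not reach is not made up. A row lasts 1/8 s, in which the tool goes at most 62.5 mm and 10.7 degrees, less where a joint would pass 70% of its speed; a pose out of reach is approached as far as the arm can. A call with a number of a shift or a turn outside -1 to 1 is refused whole. A call with a gripper value outside its range is refused whole. The fingers move at their own pace and stop on an object; FORCE is the grip in N (left out, the last holds). Time passes only in rows, so rows that do not move let the fingers close, or fill a call up. It gives the time, the measured TCP pose, the force, the opening and the grip force at its end, in the units of the state.
- get_state(): the state, without advancing time (a new reading comes with each control period).
- capture(name): name is "side" or "top" or "wrist"; returns a dict with "color" (420x560x3 uint8, blue, green, red), "mtx" (3x3 intrinsics, pixels), "R" (3x3) and "t" (3): a world point X has camera coordinates R X + t. Camera axes: x right, y down, z forward; pixel columns grow to the right and rows downward; lengths in m; the calibration is good to about 2 mm. A picture is of the moment at which its call begins. There is no depth.
- close_job(): hands the job in; it is judged then, once.
The state is a dict: "time_s": time; "joints": joint angles; "qd": joint speeds; "joint_torque": joint torques, N m; "tcp_pos": TCP position; "eef_rot": TCP orientation; "contact_force": force on the tool from outside, world axes, zero at the start; "moment": the same for the moment, N m; "gripper_width": finger opening in m; "gripper_force": force on a finger pad.
Only numpy, scipy, OpenCV 4.12 (cv2) and the standard library are available. Lean on these libraries where they do the work, as an engineer would, in place of code of your own. Each camera call takes 0.05 s, during which the arm holds its last target. There are 200 camera calls.

## Task

Take the yellow push stick by its upright handle and feed the oak frame slip along the channel of the mitre trimmer, under the clear guard, until its front end is hard against the length stop; keep your fingers off the slip. Then stand the push stick back on the table, off the trimmer, and swing the red clamp lever fully shut (a quarter turn, clockwise from above) so the slip stays clamped against the stop. Leave the jar, cork block, tape roll and swab cup where they are.

Things in the scene. Friction and masses are not known exactly. Their poses are not given: they have to be found in the camera images.
- trimmer: green bench trimmer fixed to the table, 315 mm long, 95 mm wide. Origin at table height under the channel's centre line, at the red entry edge of the clear guard; x = feed direction, z up, y = left of the feed. Base plate (the deck the slip slides on): top 12 mm above the table, x = -165 to +150 mm, y = -48 to +47 mm
- channel_mouth (a point): point on the deck where the straight channel begins, on its centre line (trimmer x = -12 mm, 12 mm above the table). The channel between two aluminium rails is 26.5 mm wide and runs from here to the length stop (black block, brass face at trimmer x = 130 mm); rail tops 30 mm above the table. In front of it a flared mouth widens to 54 mm at trimmer x = -38 mm
- guard_entry (a point): entry edge (red) of the clear guard over the channel, at its underside, 34 mm above the table; the guard is 4 mm thick and covers trimmer x = -1 to 66 mm, y = -17 to 30 mm. Behind it the knife head (black pillars, green top) bridges the channel at trimmer x = 69 to 115, y = -48 to 48 mm, up to 102 mm above the table, its blade held up clear of the slip
- clamp_lever (a joint): red clamp lever on the trimmer's -y side, turning about a vertical axis: 0 = open (sticking straight out, along trimmer -y), 1.571 = closed (quarter turn clockwise from above, pointing along trimmer -x). Rad. Stays where it is left; 2 N at the knob moves it, a few more near the end where its eccentric squeezes the slip. Closed, it blocks the channel
- lever_pivot (a point): point on the lever's axis, 65 mm above the table (trimmer x = 45, y = -30 mm)
- lever_knob (a point): upright black round knob at the lever's end, 16 mm diameter, 60 mm from the pivot axis, from 44 to 86 mm above the table; this point is on its axis 70 mm above the table
- slip: frame slip: straight oak bar with a gilt edge, 100 mm long (x), 24 mm wide (y), 16 mm high, 45 g; lies on the trimmer's deck in front of the flared mouth, roughly in line with the channel, its +x end leading. Origin in the middle of its underside
- slip_front (a point): middle of the slip's leading end face, 8 mm above its underside
- slip_rear (a point): middle of the slip's rear end face, where the push stick pushes, 8 mm above its underside. Pushed askew the slip can wedge between the rails: keep this end on the channel's centre line as it goes in (friction makes it follow the stick's nose sideways)
- push_stick: yellow push stick standing on its sole on the table, 90 g: sole 115 mm long (x = -35 to +80 mm), 20 mm wide, 14 mm high, flat black nose at x = +80 mm; upright handle 46 mm long (x = -23 to +23), 18 mm thick (y), up to 80 mm above the sole. Origin on the underside, below the middle of the handle
- stick_nose (a point): middle of the push stick's nose face (x = +80 mm, 7 mm above its underside)
- jar_ochre: glass jar with black lid and ochre pigment, 42 mm diameter, 55 mm high; origin in the middle of its underside
- tape_roll: roll of tape lying flat, 64 mm diameter, 19 mm high; origin in the middle of its underside
- swab_cup: white cup of cotton swabs, 62 mm diameter, 121 mm high; origin in the middle of its underside
- cork_block: cork rubbing block 42 x 62 x 28 mm; origin in the middle of its underside
Mind the look-alikes: they are no part of the job. There is more than one size of the slip; the one meant has the size given above.

How it is judged (in metres and radians):
On the way, in this order (a step that is already met when the one before it is completed fails the run):
1. the slip is home against the length stop with the push stick's nose still at its rear end (within 15 mm) and the clamp lever still open (x of slip_front in the frame of trimmer above 0.128 m and distance between stick_nose and slip_rear below 0.015 m and value of joint clamp_lever below 0.6 rad), for 0.1 s.
2. the clamp lever is swung shut with the slip still home (x of slip_front in the frame of trimmer above 0.128 m and value of joint clamp_lever above 1.45 rad), for 0.2 s.
At the end, for the whole second after the job is handed in: the slip's front end is within 2 mm of the length stop and at rest; the clamp lever is shut (more than 1.45 rad of 1.57); the push stick stands still on its sole on the table, not touching the trimmer (all of step 2 and linear speed of slip below 0.01 m/s and height (world z) of push_stick below 0.008 m and angle between push_stick's own z axis and vertical below 0.2 rad and linear speed of push_stick below 0.02 m/s and contact force between push_stick and trimmer below 0.1 N).
It fails at once if the fingers or the arm touch the slip itself (over 0.5 N) (contact force between any of the fingers, the arm and slip above 0.5 N).
It fails at once if the jar ochre is moved by more than 15 mm (distance of jar_ochre from where it was at the start of the episode above 0.015 m).
It fails at once if the tape roll is moved by more than 15 mm (distance of tape_roll from where it was at the start of the episode above 0.015 m).
It fails at once if the swab cup is moved by more than 15 mm (distance of swab_cup from where it was at the start of the episode above 0.015 m).
It fails at once if the cork block is moved by more than 15 mm (distance of cork_block from where it was at the start of the episode above 0.015 m).
It also fails if it takes over 64 s, if anything falls off the work surface, if the arm or the gripper's body presses on something with over 40 N, if the wrist force passes 120 N, or if a joint passes its speed limit or range.

## Working session

There is one attempt and no reset: what is moved stays moved. The work goes in short steps, Python scripts to look and compute and a shell command to move; the robot and the scene stay as the last step left them, time stands still between calls to the robot, and variables do not carry over. Pictures are saved under pics/ and viewed, at most 10 in all, crops included, and the job is handed in when it is done.

```bash
mkdir -p pics; ls; python3 - <<'E'
from plant import *
import cv2
s=get_state();print(s['tcp_pos'],s['eef_rot'],s['gripper_width'],s['time_s'],hold_point_z)
for n in('top','side'):
    c=capture(n);cv2.imwrite(f'pics/{n}0.png',c['color']);print(n,c['mtx'].tolist(),c['R'].tolist(),c['t'].tolist())
E
```

```text
pics
[ 0.23936018 -0.63060817  0.22561462] [ 1.79905633e+02 -8.78806424e-03 -1.59217998e+02] 0.08780730355562079 0.0 0.0188
top [[476.4204978737095, 0.0, 283.8710758181952], [0.0, 476.4204978737095, 212.00720575941085], [0.0, 0.0, 1.0]] [[0.0030262459194803017, -0.9999333763442644, 0.011139331595496915], [-0.9966148680307603, -0.003931002265769718, -0.08211791547048054], [0.08215623321249156, -0.010853114481388247, -0.996560366084458]] [-0.2698767988496889, 0.5889361921031928, 1.2679048517118119]
side [[528.0087647983494, 0.0, 286.9424217018813], [0.0, 528.0087647983494, 214.82738711076937], [0.0, 0.0, 1.0]] [[-0.9894483702882511, -0.1447603079483812, 0.006031233423909004], [-0.09411575153944532, 0.6105251296459284, -0.7863849511422428], [0.11015510812526687, -0.7786549423932991, -0.6177073197238304]] [0.5515799383881567, 0.28626334134632453, 1.1392880470651032]
```

View pics/top0.png

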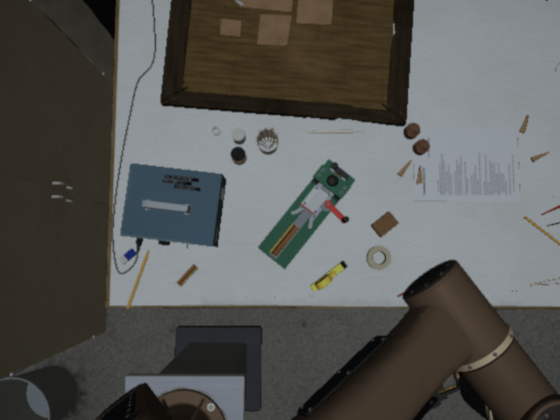

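View pics/side0.png

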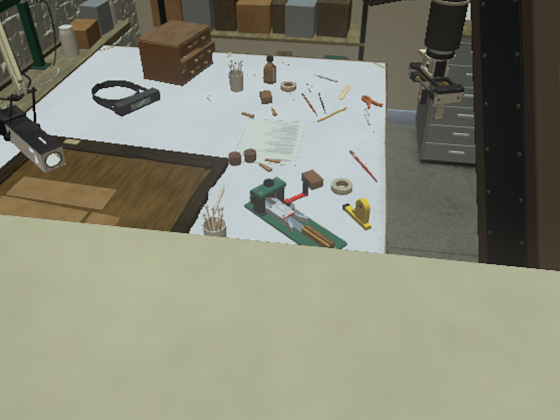

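The top view shows the trimmer at about (308,213), the slip at (285,240), the stick at (328,277), the lever knob at (345,219), the tape at (378,257) and the cork at (385,222). I'll zoom in and measure.

```bash
cat > h.py <<'E'
import cv2,numpy as np
from plant import *
def ray(c,uv,z):
    d=c['R'].T@np.linalg.inv(c['mtx'])@np.array([uv[0],uv[1],1.]); o=-c['R'].T@c['t']
    return o+d*(z-o[2])/d[2]
def proj(c,X):
    p=c['mtx']@(c['R']@np.array(X)+c['t']); return p[:2]/p[2]
def mask(img,lo,hi,box):
    m=cv2.inRange(cv2.cvtColor(img,cv2.COLOR_BGR2HSV),np.array(lo),np.array(hi)); k=np.zeros_like(m); x0,y0,x1,y1=box; k[y0:y1,x0:x1]=m[y0:y1,x0:x1]; return k
E
python3 - <<'E'
from h import *
c=capture('top');im=c['color']
cv2.imwrite('pics/topz.png',cv2.resize(im[145:300,250:405],None,fx=3.85,fy=3.85,interpolation=cv2.INTER_CUBIC))
for n,lo,hi,box,z in(('green',(60,80,30),(90,255,255),(250,150,370,280),.012),('yellow',(20,120,80),(35,255,255),(300,255,360,300),.0),('red',(0,150,120),(6,255,255),(300,190,360,230),.065)):
    m=mask(im,lo,hi,box);p=np.argwhere(m)[:,::-1].astype(np.float32);r=cv2.minAreaRect(p);b=cv2.boxPoints(r)
    print(n,len(p),r,[ray(c,q,z).round(4).tolist() for q in b])
E
```

```text
green 1856 ((305.8658752441406, 213.29269409179688), (34.826751708984375, 111.82041931152344), 38.65980529785156) [[0.4975, -0.1959, 0.012], [0.7396, -0.3877, 0.012], [0.6791, -0.4626, 0.012], [0.4388, -0.2702, 0.012]]
yellow 237 ((327.6585693359375, 277.57318115234375), (8.277209281921387, 37.16935729980469), 51.34019470214844) [[0.3893, -0.3418, 0.0], [0.4527, -0.4217, 0.0], [0.4351, -0.4358, 0.0], [0.3718, -0.3559, 0.0]]
red 74 ((333.5, 209.5), (21.21320343017578, 5.656853675842285), 45.0) [[0.6083, -0.3732, 0.065], [0.6189, -0.3838, 0.065], [0.5793, -0.4232, 0.065], [0.5687, -0.4126, 0.065]]
```

View pics/topz.png

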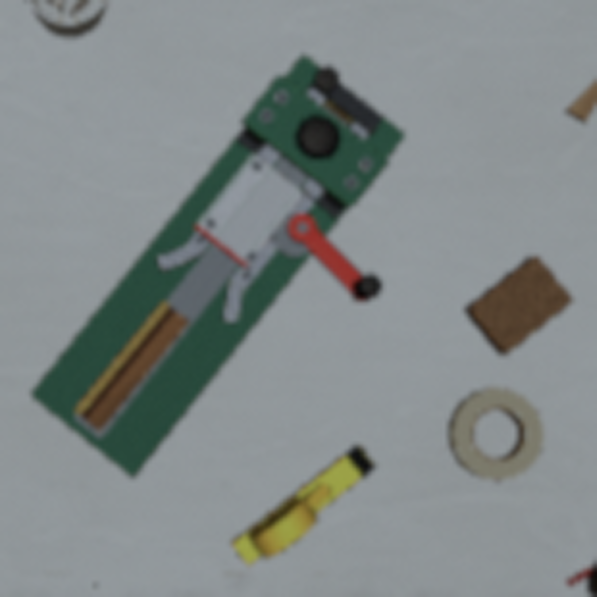

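```bash
python3 - <<'E'
from h import *
from scipy.spatial.transform import Rotation as Ro
s=get_state();c=capture('wrist')
T=Ro.from_euler('xyz',s['eef_rot'],degrees=True).as_matrix()
o=-c['R'].T@c['t'];print('cam in tool',T.T@(o-s['tcp_pos']),'axes',(T.T@c['R'].T).round(3).tolist(),c['mtx'].tolist())
t=capture('top');im=t['color']
for n,lo,hi,box,z in(('nose',(0,0,0),(180,255,60),(336,258,352,270),.014),('yellow',(20,120,80),(35,255,255),(300,255,360,300),.014)):
    p=np.argwhere(mask(im,lo,hi,box))[:,::-1];print(n,len(p),ray(t,p.mean(0),z))
E
```

```text
cam in tool [ 0.06889564  0.00038099 -0.15890107] axes [[-0.002, -0.967, -0.253], [1.0, -0.002, 0.0], [-0.001, -0.253, 0.967]] [[318.50950997001604, 0.0, 282.1835940999518], [0.0, 318.50950997001604, 203.4566402175922], [0.0, 0.0, 1.0]]
nose 18 [ 0.44915928 -0.4293285   0.014     ]
yellow 236 [ 0.41302575 -0.38629204  0.014     ]
```

```bash
python3 -m inch '-0.27 0.203 0 0 1; -0.27 0.203 0 0 1; -0.27 0.203 0 0 1; -0.27 0.203 0 0 1; -0.27 0.203 0 0 1; -0.27 0.203 0 0 1; 0 0 0 -0.029 1; 0 0 0 -0.029 1'; python3 -m inch '0 0 0 -0.029 1; 0 0 0 -0.029 1; 0 0 0 -0.029 1; 0 0 0 -0.029 1; 0 0 0 -0.029 1; 0 0 0 -0.029 1; 0 0 0 -0.029 1; 0 0 0 -0.029 1'
python3 - <<'E'
from h import *
c=capture('wrist');cv2.imwrite('pics/w1.png',c['color']);s=get_state();print(s['tcp_pos'],s['eef_rot'],s['joints'],s['time_s'])
E
```

```text
time_s: 1.25
tcp_pos: [0.4024, -0.3731, 0.2267]
eef_rot: [-180.0, 0.0, -137.9]
contact_force: [0.1, -0.4, 0.7]
gripper_width: 0.088
gripper_force: 0.0
time_s: 2.25
tcp_pos: [0.4018, -0.374, 0.2265]
eef_rot: [-180.0, 0.0, -54.5]
contact_force: [0.1, -0.3, 0.0]
gripper_width: 0.0872
gripper_force: 0.0
[ 0.40180362 -0.3739233   0.22650777] [-1.79998256e+02  7.06505333e-03 -5.39523894e+01] [-2.24922732e+01  8.69686816e+00 -1.53509912e+01 -5.66614531e-03
 -6.59572573e+01  5.85421924e+01] 2.3
```

View pics/w1.png

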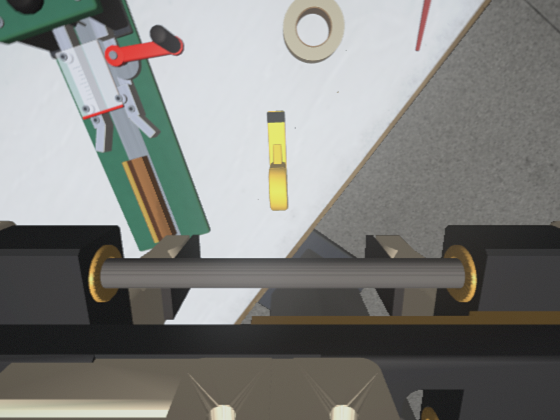

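The wrist view shows the stick with its nose at (277,112) and handle at about (278,188). The slip's rear is at about (157,235), the red guard edge runs (85,118)–(122,105), and the knob is at (165,40).

```bash
python3 - <<'E'
from h import *
c=capture('wrist');im=c['color']
y=mask(im,(18,110,80),(38,255,255),(230,100,310,215));k=mask(im,(0,0,0),(180,255,90),(255,100,300,126))
p=np.argwhere(y)[:,::-1];print('yellow bbox',p.min(0),p.max(0))
q=np.argwhere(k)[:,::-1];print('nose bbox',q.min(0),q.max(0),cv2.boxPoints(cv2.minAreaRect(q.astype(np.float32))).tolist())
for r in range(112,212,6):
    xs=np.where((y|k)[r])[0]; print(r,xs.min(),xs.max(),ray(c,(xs.mean()+.0,r),.014).round(4)) if len(xs) else 0
E
python3 - <<'E'
from h import *
c=capture('wrist');im=c['color']
cv2.imwrite('pics/w1z.png',cv2.resize(im[10:255,30:220],None,fx=2.4,fy=2.4,interpolation=cv2.INTER_CUBIC))
E
```

```text
yellow bbox [269 111] [286 209]Traceback (most recent call last):
  File "<stdin>", line 5, in <module>
    return umr_minimum(a, axis, None, out, keepdims, initial, where)
ValueError: zero-size array to reduction operation minimum which has no identity
```

View pics/w1z.png

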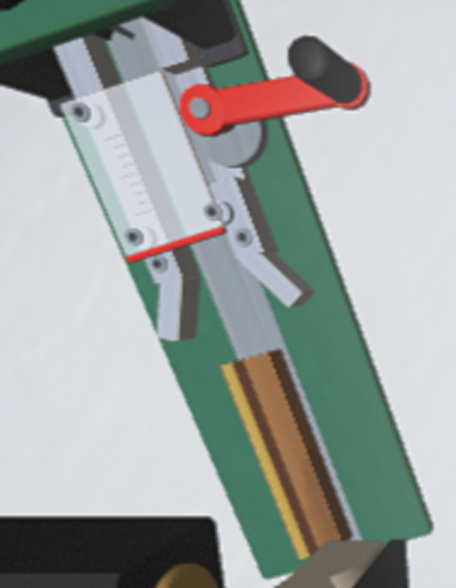

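The crop shows the guard edge ends at full-image (83.3,117.9) and (123.3,105.4). The deck rear corners are at (210,230.8) and (140.4,250.4), and the slip front's top corners at (122.1,162.5) and (147.1,155.8).

```bash
python3 - <<'E'
from h import *
c=capture('wrist');im=c['color'];t=capture('top')
y=mask(im,(18,110,80),(38,255,255),(230,100,310,215))
for r in list(range(114,140,4))+[190,200,206]:
    xs=np.where(y[r])[0]; print(r,xs.min(),xs.max(),ray(c,(xs.mean(),r),.014).round(4)) if len(xs) else 0
print('nose top front',ray(c,(277,111.5),.014),'sole rear',ray(c,(279,210),.014), 'handle top rear',ray(c,(279,210),.08))
P=[((210,230.8),.012,(-.165,-.048)),((140.4,250.4),.012,(-.165,.047)),((83.3,117.9),.036,(-.001,.030)),((123.3,105.4),.036,(-.001,-.017))]
W=np.array([ray(c,a,z)[:2] for a,z,_ in P]);T=np.array([q for *_,q in P])
def fit(W,T):
    A=(T-T.mean(0));B=(W-W.mean(0));th=np.arctan2((A[:,0]*B[:,1]-A[:,1]*B[:,0]).sum(),(A*B).sum())
    R=np.array([[np.cos(th),-np.sin(th)],[np.sin(th),np.cos(th)]]);o=W.mean(0)-R@T.mean(0);return th,R,o
th,R,o=fit(W,T);print('wrist fit',np.degrees(th),o,'res',((W-o)@R-T).round(4).tolist())
# top view corner check
Q=[((259.1,247.6),.012,(-.165,.047)),((285.1,268.4),.012,(-.165,-.048)),((250+197/3.85,145+226/3.85),.036,(-.001,.03)),((250+246/3.85,145+266/3.85),.036,(-.001,-.017)),((250+304/3.85,145+55/3.85),.012,(.150,.047)),((250+405/3.85,145+134/3.85),.012,(.150,-.048))]
W2=np.array([ray(t,a,z)[:2] for a,z,_ in Q]);T2=np.array([q for *_,q in Q]);h,R2,o2=fit(W2,T2);print('top fit',np.degrees(h),o2,'res',((W2-o2)@R2-T2).round(4).tolist())
for n,a,z in(('slipF L',(122.1,162.5),.028),('slipF R',(147.1,155.8),.028),('pivot',(113.3,54),.069),('knob top',(157,31.5),.086)):
    print(n,((ray(c,a,z)[:2]-o)@R).round(4))
E
```

```text
122 281 283 [ 0.4387 -0.4275  0.014 ]
126 268 283 [ 0.4422 -0.4197  0.014 ]
130 268 283 [ 0.4397 -0.4161  0.014 ]
134 268 283 [ 0.4372 -0.4124  0.014 ]
138 269 284 [ 0.4337 -0.4094  0.014 ]
190 270 286 [ 0.3976 -0.3604  0.014 ]
200 270 286 [ 0.3906 -0.3503  0.014 ]
206 271 286 [ 0.3859 -0.3445  0.014 ]
nose top front [ 0.44978501 -0.43367921  0.014     ] sole rear [ 0.38250657 -0.34071471  0.014     ] handle top rear [ 0.39264015 -0.356496    0.08      ]
wrist fit -38.17548471241095 [ 0.59618643 -0.33430271] res [[-0.0003, 0.0008], [0.0006, -0.0012], [0.0002, -0.0004], [-0.0005, 0.0008]]
top fit -38.24658673715671 [ 0.59393609 -0.3368911 ] res [[0.0018, -0.0023], [0.0016, 0.0021], [0.001, -0.0013], [0.0002, 0.0014], [-0.0023, -0.0014], [-0.0023, 0.0014]]
slipF L [-0.0561  0.0139]
slipF R [-0.0573 -0.0159]
pivot [ 0.0366 -0.0407]
knob top [ 0.0366 -0.0907]
```

Trimmer and stick measurements agree with the given sizes: 114.8 mm for the sole, and trimmer residuals of 1.2 mm or less. Next I grasp the handle.

```bash
python3 -m inch '-0.025 -0.028 0 -0.002 1; 0 0 0.3 0 1; 0 0 0.3 0 1; 0 0 0.3 0 1; 0 0 0.25 0 1; 0 0 0.1 0 1; 0 0 0 0 1; 0 0 0 0 0' 40; python3 -m inch '0 0 0 0 0; 0 0 0 0 0; 0 0 0 0 0; 0 0 0 0 0; 0 0 0 0 0; 0 0 0 0 0; 0 0 -0.05 0 0; 0 0 -0.05 0 0'
```

```text
time_s: 3.5
tcp_pos: [0.4042, -0.369, 0.0405]
eef_rot: [-179.9, -0.1, -54.1]
contact_force: [-0.5, 0.5, 0.7]
gripper_width: 0.0821
gripper_force: 0.0
time_s: 4.5
tcp_pos: [0.4032, -0.3685, 0.0546]
eef_rot: [180.0, 0.0, -54.1]
contact_force: [-0.1, 0.7, -1.0]
gripper_width: 0.018
gripper_force: 40.0
```

```bash
python3 -m inch '0 0 -0.3 0 0; -0.25 -0.17 0 0 0; -0.25 -0.17 0 0 0; -0.25 -0.17 0 0 0; -0.25 -0.17 0 0 0; -0.03 -0.027 0 -0.022 0; 0 0 0 -0.022 0; 0 0 0 0 0'
python3 - <<'E'
from h import *
c=capture('wrist');cv2.imwrite('pics/w2.png',c['color']);s=get_state();print(s['tcp_pos'],s['eef_rot'],s['joints'],s['time_s'])
E
```

```text
time_s: 5.5
tcp_pos: [0.3987, -0.181, 0.0996]
eef_rot: [-180.0, -0.0, -38.3]
contact_force: [0.2, 1.2, -1.1]
gripper_width: 0.0181
gripper_force: 40.0
[ 0.39860193 -0.18114029  0.099505  ] [-1.79971998e+02 -3.32539887e-02 -3.84150999e+01] [ 1.54175543e+00  5.52361237e+00 -3.81366044e+01 -1.50231436e-04
 -4.62963096e+01  5.00432566e+01] 5.55
```

View pics/w2.png

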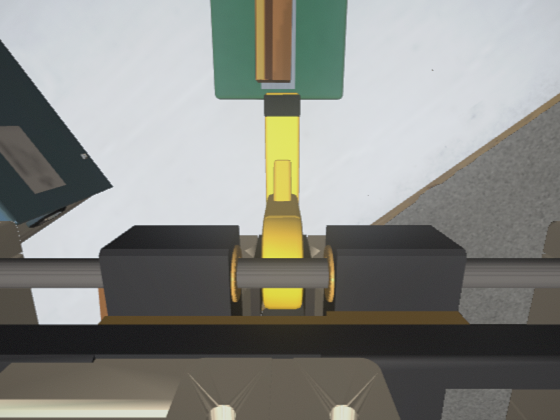

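The wrist view shows the nose front at about (282,95), the deck rear edge at row 98 (columns 215–344) and the slip rear top at (274,80).

```bash
cat >> h.py <<'E'
def runs(m,r):
    xs=np.where(m[r])[0]; return (xs.min(),xs.max()+1) if len(xs) else None
def tool(s,X):  # world xy -> tool xy
    a=np.radians(s['eef_rot'][2]);d=np.array(X)[:2]-s['tcp_pos'][:2];return np.array([d@[np.cos(a),np.sin(a)],d@[np.sin(a),-np.cos(a)]])
E
python3 - <<'E'
from h import *
c=capture('wrist');im=c['color'];s=get_state();zs=s['tcp_pos'][2]-.0405
g=mask(im,(60,60,30),(95,255,255),(200,0,360,110));y=mask(im,(18,110,80),(38,255,255),(250,100,310,215))
hs=cv2.cvtColor(im,cv2.COLOR_BGR2HSV)
print('deck edges in tool frame')
for r in(5,30,60,90):
    a,b=runs(g,r);L=tool(s,ray(c,(a,r),.012));Rr=tool(s,ray(c,(b,r),.012));print(r,a,b,L.round(4),Rr.round(4),'mid',((L+Rr)/2).round(4))
for r in(120,140,160,180):
    a,b=runs(y,r);print('stick',a,b,(tool(s,ray(c,((a+b)/2,r),zs+.014))*1e3).round(1),'w',np.linalg.norm(tool(s,ray(c,(a,r),zs+.014))-tool(s,ray(c,(b,r),zs+.014))))
for r in(20,70): print('row',r,[tuple(int(v) for v in hs[r,u]) for u in range(250,302,2)])
print('col',[(v,*[int(q) for q in hs[v,281]]) for v in range(74,122,2)])
print('deck rear row', [r for r in range(85,110) if g[r,230]][-1],[r for r in range(85,110) if g[r,325]][-1], 'slip rear', [(v,*[int(q) for q in hs[v,268]]) for v in range(70,96,2)])
E
```

```text
deck edges in tool frame
5 210 346 [ 0.1436 -0.0492] [0.1435 0.0443] mid [ 0.1435 -0.0024]
30 212 344 [ 0.128  -0.0487] [0.1279 0.0437] mid [ 0.128  -0.0025]
60 213 343 [ 0.1086 -0.0491] [0.1085 0.0439] mid [ 0.1086 -0.0026]
90 215 341 [ 0.0883 -0.0488] [0.0882 0.0434] mid [ 0.0883 -0.0027]
stick 265 299 [67.   0.3] w 0.019161066341859635
stick 266 299 [55.9  0.6] w 0.018887187611492683
stick 266 299 [44.5  0.6] w 0.019186105152497742
stick 266 299 [32.7  0.6] w 0.0194946365654131
row 20 [(75, 89, 118), (76, 95, 118), (23, 84, 115), (22, 135, 182), (22, 130, 181), (21, 132, 181), (21, 139, 174), (14, 117, 116), (13, 103, 92), (13, 110, 93), (13, 106, 91), (14, 125, 135), (14, 128, 152), (14, 132, 151), (14, 129, 150), (14, 130, 147), (14, 125, 137), (14, 125, 129), (15, 124, 127), (15, 124, 127), (13, 86, 118), (104, 27, 162), (97, 31, 149), (75, 96, 114), (75, 96, 114), (76, 93, 115)]
row 70 [(76, 88, 122), (76, 91, 123), (33, 56, 124), (19, 132, 182), (21, 126, 186), (22, 127, 186), (21, 132, 180), (13, 110, 121), (12, 90, 96), (12, 95, 97), (12, 95, 97), (14, 122, 152), (14, 122, 
[... 254 characters left out ...]
(78, 15, 117, 140), (80, 16, 81, 82), (82, 15, 29, 89), (84, 105, 25, 166), (86, 105, 25, 165), (88, 104, 27, 163), (90, 75, 88, 124), (92, 42, 68, 124), (94, 24, 154, 181), (96, 60, 11, 70), (98, 39, 25, 72), (100, 40, 20, 76), (102, 40, 20, 76), (104, 39, 23, 77), (106, 36, 17, 75), (108, 39, 23, 79), (110, 39, 23, 79), (112, 34, 22, 80), (114, 36, 16, 78), (116, 31, 123, 159), (118, 31, 145, 229), (120, 30, 144, 227)]
deck rear row 97 98 slip rear [(70, 12, 95, 97), (72, 12, 95, 97), (74, 13, 91, 98), (76, 12, 94, 98), (78, 13, 87, 97), (80, 15, 73, 77), (82, 15, 25, 103), (84, 104, 26, 167), (86, 106, 26, 167), (88, 103, 25, 164), (90, 75, 88, 125), (92, 42, 66, 123), (94, 24, 151, 181)]
```

```bash
python3 -m inch '-0.03 -0.04 0 0 0; 0 0 0.1 0 0; 0 0 0.1 0 0; 0 0 0.097 0 0; 0 0 0 0 0; 0 0 0 0 0; 0 0 0 0 0; 0 0 0 0 0'
cat > look.py <<'E'
from h import *
import sys
c=capture('wrist');im=c['color'];s=get_state();zs=s['tcp_pos'][2]-.0405
print('tcp',s['tcp_pos'].round(4),s['eef_rot'].round(2),'F',s['contact_force'].round(1),'sole z',zs.round(4),s['time_s'])
cv2.imwrite(sys.argv[1],im)
g=mask(im,(60,60,30),(95,255,255),(190,0,375,130));y=mask(im,(18,110,120),(38,255,255),(240,120,320,215))
o=mask(im,(8,60,60),(26,255,255),(230,0,330,95))
for r in(5,20,40,60,80,100):
    e=runs(g,r);f=runs(o,r)
    if e: print(r,'deck',e,[(tool(s,ray(c,(u,r),.012))*1e3).round(1).tolist() for u in e],'mid',(500*(tool(s,ray(c,(e[0],r),.012))+tool(s,ray(c,(e[1],r),.012)))).round(1))
    if f: print('   slip',f,[(tool(s,ray(c,(u,r),.028))*1e3).round(1).tolist() for u in f])
for r in(130,150,170):
    e=runs(y,r)
    if e: print('stick',r,e,(tool(s,ray(c,((e[0]+e[1])/2,r),zs+.014))*1e3).round(1))
E
python3 look.py pics/w3.png
```

```text
time_s: 6.6
tcp_pos: [0.3989, -0.1737, 0.055]
eef_rot: [-180.0, -0.0, -38.3]
contact_force: [0.3, 0.5, -1.1]
gripper_width: 0.0178
gripper_force: 40.0
tcp [ 0.3988 -0.1737  0.0549] [-1.7997e+02 -3.0000e-02 -3.8260e+01] F [-0.1  0.8 -1.2] sole z 0.0144 6.65
5 deck (np.int64(205), np.int64(370)) [[129.8, -42.9], [129.7, 50.1]] mid [129.7   3.6]
   slip (np.int64(259), np.int64(305)) [[124.8, -11.4], [124.7, 12.5]]
20 deck (np.int64(206), np.int64(369)) [[122.2, -42.8], [122.1, 50.1]] mid [122.2   3.7]
   slip (np.int64(259), np.int64(305)) [[117.8, -11.5], [117.8, 12.6]]
40 deck (np.int64(207), np.int64(368)) [[111.9, -42.8], [111.7, 50.2]] mid [111.8   3.7]
   slip (np.int64(259), np.int64(304)) [[108.2, -11.7], [108.2, 12.2]]
60 deck (np.int64(209), np.int64(367)) [[101.2, -42.3], [101.0, 50.3]] mid [101.1   4. ]
   slip (np.int64(260), np.int64(303)) [[98.4, -11.3], [98.4, 11.9]]
80 deck (np.int64(210), np.int64(366)) [[90.2, -42.4], [90.0, 50.4]] mid [90.1  4. ]
stick 130 (np.int64(265), np.int64(299)) [61.6  0.5]
stick 150 (np.int64(266), np.int64(299)) [50.3  0.7]
stick 170 (np.int64(266), np.int64(299)) [38.7  0.7]
```

View pics/w3.png

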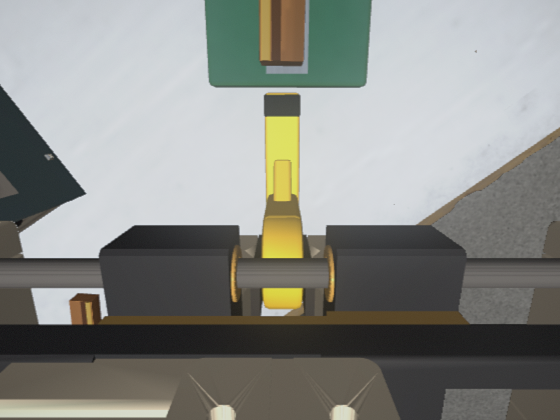

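The stick's nose is lined up with the slip's rear (0.4 mm vs 0.5 mm), and the channel centre is about 2.7 mm to the right. I'll make contact and ease over to the centre line while pushing.

```bash
python3 -m inch '0.06 0 0 0 0; 0.033 0 0 0 0; 0.033 0.002 0 0 0; 0.033 0.004 0 0 0; 0.033 0.004 0 0 0; 0.033 0.004 0 0 0; 0.033 0.004 0 0 0; 0 0 0 0 0'; python3 look.py pics/w4.png
```

```text
time_s: 7.65
tcp_pos: [0.4276, -0.2, 0.0545]
eef_rot: [-180.0, -0.0, -38.3]
contact_force: [0.5, 0.3, -0.6]
gripper_width: 0.018
gripper_force: 40.0
tcp [ 0.4274 -0.1999  0.0545] [180.     0.   -38.27] F [ 0.  -0.2 -0.7] sole z 0.014 7.7
5 deck (np.int64(200), np.int64(366)) [[129.9, -45.5], [129.7, 47.8]] mid [129.8   1.1]
   slip (np.int64(258), np.int64(304)) [[124.8, -11.8], [124.8, 11.9]]
20 deck (np.int64(201), np.int64(365)) [[122.3, -45.5], [122.1, 47.7]] mid [122.2   1.1]
   slip (np.int64(258), np.int64(304)) [[117.9, -12.0], [117.8, 12.1]]
40 deck (np.int64(202), np.int64(364)) [[111.9, -45.6], [111.8, 47.8]] mid [111.9   1.1]
   slip (np.int64(258), np.int64(304)) [[108.3, -12.2], [108.3, 12.2]]
60 deck (np.int64(203), np.int64(362)) [[101.3, -45.7], [101.1, 47.3]] mid [101.2   0.8]
   slip (np.int64(259), np.int64(303)) [[98.5, -11.9], [98.5, 11.8]]
80 deck (np.int64(204), np.int64(361)) [[90.3, -45.8], [90.2, 47.4]] mid [90.2  0.8]
   slip (np.int64(259), np.int64(303)) [[88.4, -12.1], [88.4, 12.0]]
100 deck (np.int64(206), np.int64(360)) [[79.0, -45.3], [78.8, 47.5]] mid [78.9  1.1]
stick 130 (np.int64(265), np.int64(299)) [61.8  0.5]
stick 150 (np.int64(265), np.int64(299)) [50.5  0.4]
stick 170 (np.int64(266), np.int64(299)) [38.9  0.7]
```

View pics/w4.png

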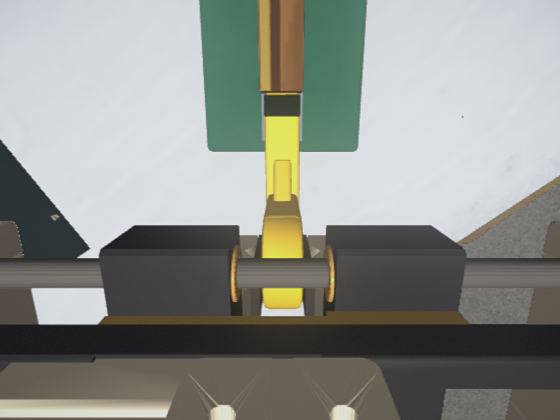

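```bash
python3 -m inch '0.05 0.001 0 0 0; 0.06 0.001 0 0 0; 0.06 0 0 0 0; 0.06 0 0 0 0; 0.06 0 0 0 0; 0.06 0 0 0 0; 0.05 0 0 0 0; 0 0 0 0 0'; python3 look.py pics/w5.png
```

```text
time_s: 8.7
tcp_pos: [0.4747, -0.2375, 0.0544]
eef_rot: [-180.0, -0.0, -38.3]
contact_force: [-1.2, -0.3, -0.9]
gripper_width: 0.0176
gripper_force: 40.0
tcp [ 0.4743 -0.2372  0.0544] [ 1.800e+02  1.000e-02 -3.827e+01] F [-0.8  0.7 -0.6] sole z 0.0139 8.75
5 deck (np.int64(200), np.int64(366)) [[130.0, -45.5], [129.9, 47.7]] mid [129.9   1.1]
   slip (np.int64(257), np.int64(303)) [[125.0, -12.4], [125.0, 11.4]]
20 deck (np.int64(201), np.int64(365)) [[122.5, -45.5], [122.3, 47.6]] mid [122.4   1.1]
   slip (np.int64(257), np.int64(303)) [[118.0, -12.5], [118.0, 11.5]]
40 deck (np.int64(202), np.int64(364)) [[112.1, -45.6], [112.0, 47.7]] mid [112.    1.1]
   slip (np.int64(258), np.int64(303)) [[108.5, -12.2], [108.5, 11.7]]
60 deck (np.int64(203), np.int64(362)) [[101.5, -45.7], [101.3, 47.2]] mid [101.4   0.8]
   slip (np.int64(258), np.int64(303)) [[98.7, -12.4], [98.7, 11.8]]
80 deck (np.int64(204), np.int64(361)) [[90.5, -45.8], [90.3, 47.3]] mid [90.4  0.8]
   slip (np.int64(259), np.int64(303)) [[88.6, -12.1], [88.6, 12.0]]
100 deck (np.int64(205), np.int64(360)) [[79.2, -45.9], [79.0, 47.4]] mid [79.1  0.7]
stick 130 (np.int64(265), np.int64(299)) [62.   0.4]
stick 150 (np.int64(265), np.int64(299)) [50.7  0.4]
stick 170 (np.int64(266), np.int64(299)) [39.1  0.7]
```

View pics/w5.png

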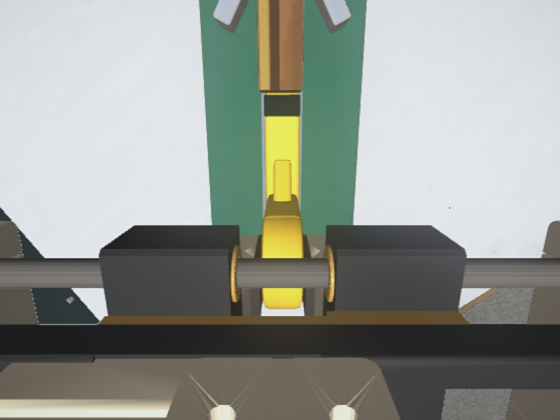

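```bash
python3 -m inch '0.05 0 0 0 0; 0.06 0 0 0 0; 0.06 0 0 0 0; 0.06 0 0 0 0; 0.06 0 0 0 0; 0.05 0 0 0 0; 0 0 0 0 0; 0 0 0 0 0'; python3 look.py pics/w6.png
```

```text
time_s: 9.75
tcp_pos: [0.5141, -0.2687, 0.0544]
eef_rot: [180.0, 0.0, -38.3]
contact_force: [-0.1, -0.1, -0.5]
gripper_width: 0.0179
gripper_force: 40.0
tcp [ 0.5141 -0.2686  0.0545] [ 1.800e+02  1.000e-02 -3.826e+01] F [ 0.2  1.4 -1.1] sole z 0.014 9.8
5 deck (np.int64(200), np.int64(366)) [[129.6, -45.4], [129.4, 47.8]] mid [129.5   1.2]
20 deck (np.int64(201), np.int64(365)) [[122.0, -45.4], [121.8, 47.7]] mid [121.9   1.2]
40 deck (np.int64(202), np.int64(364)) [[111.7, -45.5], [111.5, 47.8]] mid [111.6   1.2]
60 deck (np.int64(203), np.int64(362)) [[101.0, -45.6], [100.8, 47.3]] mid [100.9   0.9]
   slip (np.int64(257), np.int64(302)) [[98.2, -12.8], [98.2, 11.4]]
80 deck (np.int64(204), np.int64(361)) [[90.0, -45.7], [89.9, 47.4]] mid [90.   0.9]
   slip (np.int64(258), np.int64(302)) [[88.1, -12.5], [88.1, 11.5]]
100 deck (np.int64(206), np.int64(360)) [[78.7, -45.2], [78.6, 47.5]] mid [78.7  1.1]
stick 130 (np.int64(265), np.int64(299)) [61.5  0.5]
stick 150 (np.int64(265), np.int64(299)) [50.3  0.5]
stick 170 (np.int64(266), np.int64(299)) [38.7  0.8]
```

```bash
python3 -m inch '0.05 0 0 0 0; 0.05 0 0 0 0; 0.05 0 0 0 0; 0.05 0 0 0 0; 0.05 0 0 0 0; 0.04 0 0 0 0; 0.02 0 0 0 0; 0 0 0 0 0'; python3 look.py pics/w7.png
```

```text
time_s: 10.8
tcp_pos: [0.5509, -0.2976, 0.0544]
eef_rot: [180.0, -0.0, -38.3]
contact_force: [0.1, 0.4, 0.3]
gripper_width: 0.0176
gripper_force: 40.0
tcp [ 0.5508 -0.2975  0.0545] [-180.      0.    -38.26] F [-0.3  0.9 -1. ] sole z 0.014 10.85
   slip (np.int64(258), np.int64(303)) [[124.7, -11.8], [124.7, 11.5]]
20 deck (np.int64(201), np.int64(365)) [[122.2, -45.4], [122.0, 47.7]] mid [122.1   1.1]
40 deck (np.int64(203), np.int64(223)) [[111.8, -45.0], [111.8, -33.4]] mid [111.8 -39.2]
60 deck (np.int64(204), np.int64(224)) [[101.2, -45.1], [101.2, -33.4]] mid [101.2 -39.2]
80 deck (np.int64(205), np.int64(225)) [[90.2, -45.2], [90.2, -33.3]] mid [ 90.2 -39.2]
100 deck (np.int64(206), np.int64(360)) [[78.9, -45.3], [78.7, 47.5]] mid [78.8  1.1]
stick 150 (np.int64(266), np.int64(299)) [50.4  0.8]
stick 170 (np.int64(266), np.int64(299)) [38.8  0.8]
```

View pics/w7.png

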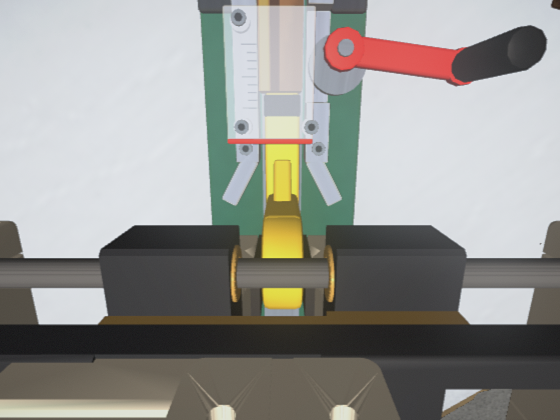

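The slip is under the guard with its rear at (282,94), and there is no sign of jamming. About 7 mm remains, so I creep.

```bash
python3 -m inch '0.01 0 0 0 0; 0.01 0 0 0 0; 0.007 0 0 0 0; 0.005 0 0 0 0; 0.005 0 0 0 0; 0.005 0 0 0 0; 0 0 0 0 0; 0 0 0 0 0'
```

```text
time_s: 11.85
tcp_pos: [0.5537, -0.3004, 0.0538]
eef_rot: [179.9, 0.2, -38.3]
contact_force: [-5.3, 5.9, 2.5]
gripper_width: 0.0176
gripper_force: 40.0
```

```bash
python3 -m inch '0.005 0 0 0 0; 0.005 0 0 0 0; 0.005 0 0 0 0; 0.004 0 0 0 0; 0 0 0 0 0; 0 0 0 0 0; 0 0 0 0 0; 0 0 0 0 0'
```

```text
time_s: 12.85
tcp_pos: [0.5537, -0.3006, 0.0541]
eef_rot: [179.9, 0.5, -38.3]
contact_force: [-13.8, 14.6, 13.1]
gripper_width: 0.0177
gripper_force: 40.0
```

```bash
python3 - <<'E'
from h import *
c=capture('wrist');im=c['color'];s=get_state()
r=mask(im,(0,130,120),(8,255,255),(215,120,330,160));p=np.argwhere(r);print('guard row',p[:,0].min(),p[:,0].max())
gr=p[:,0].mean()
for z in(.034,.036,.038):print(z,tool(s,ray(c,(270,gr),z)))
hs=cv2.cvtColor(im,cv2.COLOR_BGR2HSV)
print([(v,*[int(q) for q in hs[v,275]]) for v in range(80,122,2)])
for v in(92,94,96):print(v,tool(s,ray(c,(282,v),.028)))
cv2.imwrite('pics/w8.png',cv2.resize(im[0:170,190:380],None,fx=3,fy=3,interpolation=cv2.INTER_CUBIC))
t=capture('top');cv2.imwrite('pics/t8.png',t['color'])
E
```

```text
guard row 147 151
0.034 [ 0.05152867 -0.00611938]
0.036 [ 0.05171558 -0.00604543]
0.038 [ 0.05190249 -0.00597147]
[(80, 156, 6, 197), (82, 158, 5, 197), (84, 158, 5, 198), (86, 162, 6, 198), (88, 160, 8, 200), (90, 162, 6, 199), (92, 0, 8, 202), (94, 27, 32, 228), (96, 110, 16, 194), (98, 109, 14, 195), (100, 109, 14, 195), (102, 109, 14, 195), (104, 109, 14, 196), (106, 106, 14, 194), (108, 108, 13, 195), (110, 109, 14, 195), (112, 109, 14, 196), (114, 109, 14, 195), (116, 45, 12, 208), (118, 32, 31, 232), (120, 32, 30, 232)]
92 [0.08160594 0.00058763]
94 [0.08056706 0.00058589]
96 [0.07952494 0.00058414]
```

View pics/w8.png

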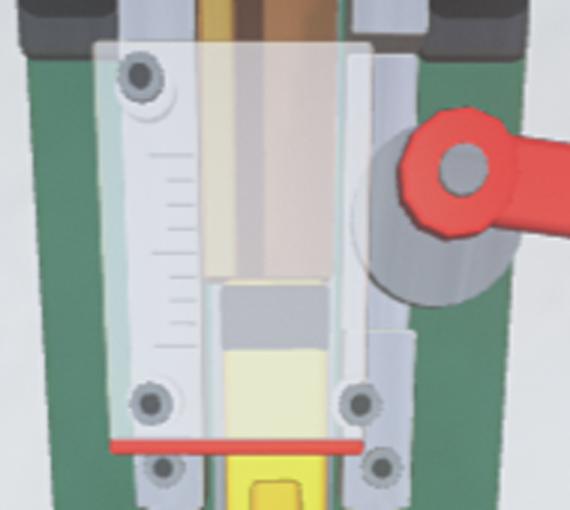

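The slip's rear sits 30–31 mm past the guard edge, straight in the channel, and pushes back with 20 N, so it is home. I retract straight back off the trimmer.

```bash
python3 -m inch '-0.03 0 0 0 0; -0.15 0 0 0 0; -0.25 0 0 0 0; -0.25 0 0 0 0; -0.25 0 0 0 0; -0.25 0 0 0 0; -0.25 0 0 0 0; -0.07 0 0 0 0'; python3 -m inch '0 0 0 0 0; 0 0 0.03 0 0; 0 0 0.03 0 0; 0 0 0.02 0 0; 0 0 0.01 0 0; 0 0 0.004 0 0; 0 0 0 0 0; 0 0 0 0 0'
python3 look.py pics/w9.png
```

```text
time_s: 13.95
tcp_pos: [0.3803, -0.1632, 0.0549]
eef_rot: [-180.0, -0.1, -38.2]
contact_force: [-0.1, 0.1, 0.6]
gripper_width: 0.0179
gripper_force: 40.0
time_s: 14.95
tcp_pos: [0.3812, -0.1641, 0.0413]
eef_rot: [180.0, 0.0, -38.2]
contact_force: [-6.5, 3.7, 20.2]
gripper_width: 0.0177
gripper_force: 40.0
tcp [ 0.3813 -0.1641  0.0413] [179.97  -0.   -38.24] F [-6.5  3.6 20.4] sole z 0.0008 15.0
5 deck (np.int64(193), np.int64(370)) [[125.5, -46.1], [125.3, 46.8]] mid [125.4   0.4]
20 deck (np.int64(194), np.int64(369)) [[118.4, -46.1], [118.2, 46.8]] mid [118.3   0.3]
40 deck (np.int64(196), np.int64(368)) [[108.7, -45.7], [108.6, 46.9]] mid [108.6   0.6]
stick 130 (np.int64(266), np.int64(299)) [61.5  0.8]
stick 150 (np.int64(266), np.int64(299)) [50.2  0.8]
stick 170 (np.int64(266), np.int64(299)) [38.6  0.8]
```

```bash
python3 -m inch '0 0 -0.006 0 0; 0 0 0 0 0; 0 0 0 0 1; 0 0 0 0 1; 0 0 0 0 1; 0 0 0 0 1; 0 0 -0.3 0 1; 0 0 -0.35 0 1'
python3 - <<'E'
from h import *
c=capture('wrist');cv2.imwrite('pics/w10.png',c['color']);s=get_state();print(s['tcp_pos'],s['eef_rot'],s['contact_force'],s['time_s'])
t=capture('top');cv2.imwrite('pics/t10.png',t['color'])
cv2.imwrite('pics/both10.png',np.vstack([cv2.resize(c['color'],(400,300)),cv2.resize(t['color'][145:300,200:407],(400,300),interpolation=cv2.INTER_CUBIC)]))
E
```

```text
time_s: 16.0
tcp_pos: [0.3804, -0.1639, 0.1393]
eef_rot: [179.9, 0.1, -38.3]
contact_force: [0.8, 0.5, -0.1]
gripper_width: 0.0724
gripper_force: 0.0
[ 0.38439093 -0.16454162  0.14641499] [-179.80908884   -0.40624868  -38.15826881] [ 2.60284389 -1.25258739  7.04777441] 16.05
```

View pics/both10.png

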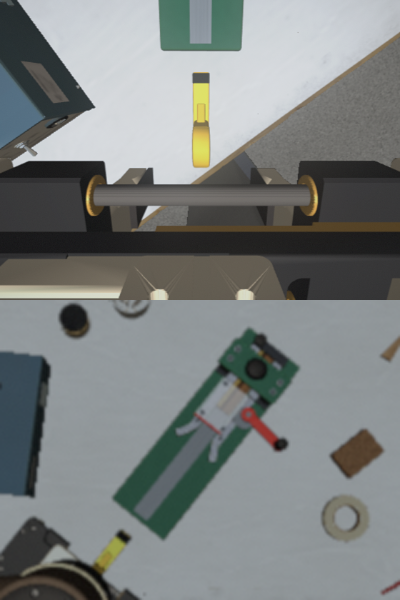

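The stick stands clear on the table and the slip is in the guard. I'll move above the lever knob, yaw -128°, so the fingers straddle it along the feed axis.

```bash
python3 -m inch '0 0 -0.35 0 1; 0.348 0.103 0 0 1; 0.348 0.103 0 0 1; 0.348 0.103 0 0 1; 0.348 0.103 0 0 1; 0.348 0.103 0 0 1; 0.348 0.103 0 0 1; 0 0 0 0.021 1'; python3 -m inch '0 0 0 0.029 1; 0 0 0 0.029 1; 0 0 0 0.029 1; 0 0 0 0.029 1; 0 0 0 0.029 1; 0 0 0 0.029 1; 0 0 0 0.029 1; 0 0 0 0.029 1'
python3 - <<'E'
from h import *
c=capture('wrist');im=c['color'];s=get_state();print(s['tcp_pos'],s['eef_rot'],s['joints'].round(1),s['contact_force'],s['time_s'])
X=[.5725,-.4309]
print('expect knob top/bottom px',proj(c,X+[.086]),proj(c,X+[.044]),'pivot',proj(c,[.593+.785*.045-.62*.03,-.3323-.62*.045-.785*.03,.05]))
k=mask(im,(0,0,0),(180,255,75),(150,0,420,235));n,l,st,ce=cv2.connectedComponentsWithStats(k)
for i in range(1,n):
    if st[i,4]>60: print('dark',st[i],ce[i].round(1))
r=mask(im,(0,150,120),(8,255,255),(100,0,450,235));n,l,st,ce=cv2.connectedComponentsWithStats(r)
for i in range(1,n):
    if st[i,4]>40: print('red',st[i],ce[i].round(1))
cv2.imwrite('pics/w11.png',im)
E
```

```text
time_s: 17.1
tcp_pos: [0.5706, -0.4332, 0.188]
eef_rot: [179.9, 0.2, -46.1]
contact_force: [-0.5, 1.0, -0.5]
gripper_width: 0.0875
gripper_force: 0.0
time_s: 18.1
tcp_pos: [0.5697, -0.4304, 0.1906]
eef_rot: [179.9, -0.0, -129.7]
contact_force: [-0.3, -0.6, -0.8]
gripper_width: 0.0873
gripper_force: 0.0
[ 0.5696693 -0.4304353  0.1905627] [ 1.79943002e+02 -7.61619382e-03 -1.30198551e+02] [-21.5  25.4   3.4  -0.  -68.1 -18.7] [ 0.1694754  -0.20967747 -0.61698309] 18.15
expect knob top/bottom px [278.2465587  204.54170701] [278.70646592 193.57802539] pivot [280.34253206 252.71860559]
dark [279 191  14  13  76] [285.  195.8]
dark [217 228  40   7 205] [236.5 231.2]
red [275 211  14  24 256] [281.9 224.1]
```

```bash
python3 - <<'E'
from h import *
c=capture('wrist');im=c['color'];s=get_state();g=cv2.cvtColor(im,cv2.COLOR_BGR2GRAY)
for v in range(180,222,3): print(v,' '.join('%3d'%x for x in g[v,256:306:2]))
E
```

```text
180 201 203 203 204 202 202 201 201 200 201 200 201 201 202 202 201 201 201 200 200 200 200 200 200 200
183 201 203 201 203 202 201 200 202 201 201 200 200 200 201 204 203 202 201 200 201 201 200 201 200 200
186 201 200 200 200 201 200 200 200 201 200 200 202 184 125  96 100 106 173 202 200 200 200 200 200 201
189 200 201 200 201 200 200 198 199 200 202 203 149 111  81  74  73  77  94 123 196 201 200 200 200 199
192 201 202 202 201 201 200 200 199 199 200 189 109  74  74  74  74  75  73  82 160 200 199 200 200 200
195 200 201 201 201 200 201 200 199 198 200 187  78  73  73  74  72  73  72  72 133 199 199 200 200 201
198 200 199 200 201 201 202 200 200 198 199 195  82  72  75  75  79  78  73  70 143 200 199 200 199 200
201 199 199 198 199 200 200 201 202 200 199 187  77  79  85  90  88  88  83  76 114 200 198 199 199 199
204 198 198 198 198 198 200 198 199 200 201 179  74  81  85  87  88  85  81  77  95 197 197 197 198 198
207 199 199 198 198 198 198 197 199 199 200 201  85  77  82  82  82  81  80  76  97 199 197 197 198 198
210 198 198 198 197 197 198 199 198 199 199 190 107  76  74  76  77  76  73  79 172 200 200 198 198 198
213 200 200 198 198 197 197 197 198 197 198 178 111 122 104  85  78  84 119 199 196 196 198 199 199 198
216 198 199 199 199 198 198 197 198 196 197 176 112 120 119 119 119 117 149 198 196 198 197 198 198 199
219 199 198 198 197 197 198 198 198 196 197 149 115 119 119 118 120 115 151 199 196 198 197 198 197 198
```

```bash
python3 - <<'E'
from h import *
c=capture('wrist');s=get_state()
for v in(203,205):
    X=ray(c,(286.2,v),.086);print(X,tool(s,X)*1e3)
print(s['tcp_pos'],s['eef_rot'])
E
```

```text
[ 0.56638445 -0.4275968   0.086     ] [-0.1072511   4.41140315]
[ 0.56750706 -0.42622854  0.086     ] [-1.87708919  4.40485701]
[ 0.56973748 -0.43046546  0.1906984 ] [ 1.79953496e+02 -6.02289343e-03 -1.29155655e+02]
```

```bash
python3 -m inch '-0.007 0.028 0 -0.002 1; 0 0 0.25 0 1; 0 0 0.25 0 1; 0 0 0.23 0 1; 0 0 0.15 0 1; 0 0 0 0 1; 0 0 0 0 0; 0 0 0 0 0' 12; python3 -m inch '0 0 0 0 0; 0 0 0 0 0; 0 0 0 0 0; 0 0 0 0 0; 0 0 0 0 0; 0 0 0 0 0; 0 0 0 0 0; 0 0 0 0 0'
```

```text
time_s: 19.25
tcp_pos: [0.5681, -0.4275, 0.061]
eef_rot: [-179.9, 0.0, -128.6]
contact_force: [0.4, -0.4, 0.3]
gripper_width: 0.0732
gripper_force: 0.0
time_s: 20.25
tcp_pos: [0.5674, -0.4272, 0.0593]
eef_rot: [-180.0, 0.0, -128.6]
contact_force: [0.8, -1.6, -0.4]
gripper_width: 0.0154
gripper_force: 12.0
```

```bash
python3 -m inch '-0.0052 0.0363 0 0.0146 0; -0.0052 0.0363 0 0.0146 0; -0.0052 0.0363 0 0.0146 0; -0.0052 0.0363 0 0.0146 0; -0.0052 0.0363 0 0.0146 0; -0.0052 0.0363 0 0.0146 0; -0.0052 0.0363 0 0.0146 0; 0 0 0 0 0'; python3 - <<'E'
from h import *
s=get_state();d=s['tcp_pos'][:2]-[.6097,-.3837];print(s['tcp_pos'],s['eef_rot'],s['contact_force'],np.hypot(*d),np.degrees(np.arctan2(d[1],d[0])))
E
```

```text
time_s: 21.25
tcp_pos: [0.5505, -0.3928, 0.0593]
eef_rot: [180.0, 0.1, -165.3]
contact_force: [3.8, 2.2, -1.2]
gripper_width: 0.0158
gripper_force: 12.0
[ 0.55047317 -0.39277627  0.05927113] [ 1.79989356e+02  5.85181773e-02 -1.65341766e+02] [ 3.75086081  2.19514778 -1.17138092] 0.059918249550523627 -171.2874329344492
```

```bash
python3 -m inch '-0.0052 0.0363 0 0.0146 0; -0.0052 0.0363 0 0.0146 0; -0.0052 0.0363 0 0.0146 0; -0.0052 0.0363 0 0.0146 0; -0.0052 0.0363 0 0.0146 0; -0.0052 0.0363 0 0.0146 0; -0.0052 0.0363 0 0.0146 0; 0 0 0 0 0' 25; python3 - <<'E'
from h import *
s=get_state();d=s['tcp_pos'][:2]-[.6097,-.3837];print(s['tcp_pos'],s['eef_rot'],s['contact_force'],np.hypot(*d),np.degrees(np.arctan2(d[1],d[0]))-360)
E
```

```text
time_s: 22.25
tcp_pos: [0.5567, -0.3558, 0.0593]
eef_rot: [180.0, 0.0, 158.0]
contact_force: [4.3, 3.9, -1.9]
gripper_width: 0.0151
gripper_force: 25.0
[ 0.55665007 -0.355787    0.05927222] [1.79971443e+02 3.82696020e-02 1.57975553e+02] [ 4.32633204  3.87537221 -1.85757822] 0.059945234294491785 -207.7517632670476
```

```bash
python3 -m inch '-0.0052 0.0363 0 0.0146 0; -0.0052 0.0363 0 0.0146 0; -0.003 0.02 0 0.008 0; -0.001 0.014 0 0 0; 0 0.01 0 0 0; 0 0 0 0 0; 0 0 0 0 0; 0 0 0 0 0' 40; python3 - <<'E'
from h import *
s=get_state();d=s['tcp_pos'][:2]-[.6097,-.3837];print(s['tcp_pos'],s['eef_rot'],s['contact_force'],np.hypot(*d),np.degrees(np.arctan2(d[1],d[0]))-360)
E
```

```text
time_s: 23.25
tcp_pos: [0.5635, -0.3453, 0.0593]
eef_rot: [-179.7, -0.1, 144.6]
contact_force: [-5.6, -15.9, -2.3]
gripper_width: 0.0154
gripper_force: 40.0
[ 0.56347174 -0.34533275  0.059289  ] [-1.79740222e+02 -9.93203920e-02  1.44601524e+02] [ -5.57964094 -15.85371193  -2.32026642] 0.06007576810083522 -219.6910587844028
```

```bash
python3 -m inch '0 0.01 0 0 0; 0 0.01 0 0 0; 0 0 0 0 0; 0 0 0 0 0; 0 0 0 0 0; 0 0 0 0 0; 0 0 0 0 0; 0 0 0 0 0'; python3 - <<'E'
from h import *
s=get_state();d=s['tcp_pos'][:2]-[.6097,-.3837];print(s['tcp_pos'],s['eef_rot'],s['contact_force'],np.hypot(*d),np.degrees(np.arctan2(d[1],d[0]))-360)
E
```

```text
time_s: 24.25
tcp_pos: [0.5636, -0.3451, 0.0593]
eef_rot: [-179.6, -0.1, 144.5]
contact_force: [-9.6, -27.4, -3.4]
gripper_width: 0.015
gripper_force: 40.0
[ 0.56363894 -0.34514025  0.05926013] [-1.79579696e+02 -1.45216549e-01  1.44547404e+02] [ -9.55927081 -27.3774881   -3.4290809 ] 0.060070586353837205 -219.9341928564889
```

```bash
python3 -m inch '0 -0.015 0 0 0; 0 0 0 0 0.6; 0 0 0 0 0.6; 0 0 0 0 0.6; 0 0 -0.2 0 0.6; 0 0 -0.3 0 0.6; 0 0 -0.3 0 0.6; 0 0 0 0 0.6'; python3 -m inch '0.2 0 0 0 0.6; 0.2 0 0 0 0.6; 0 0 0 0 0.6; 0 0 0 0 0.6; 0 0 0 0 0.6; 0 0 0 0 0.6; 0 0 0 0 0.6; 0 0 0 0 0.6'
python3 - <<'E'
from h import *
c=capture('wrist');im=c['color'];s=get_state();print(s['tcp_pos'],s['eef_rot'],s['contact_force'],s['time_s']);cv2.imwrite('pics/w12.png',im)
o=np.array([.593,-.3323]);a=np.radians(-38.3);R=np.array([[np.cos(a),-np.sin(a)],[np.sin(a),np.cos(a)]])
for src in('wrist','top'):
    c=capture(src);im=c['color']
    r=mask(im,(0,150,100),(8,255,255),(0,0,560,420));n,l,st,ce=cv2.connectedComponentsWithStats(r)
    for i in range(1,n):
        if st[i,4]>25:
            X=ray(c,ce[i],.046)[:2];t=(X-o)@R
            if abs(t).max()<.2:
                p=np.argwhere(l==i)[:,::-1].astype(np.float32);b=cv2.boxPoints(cv2.minAreaRect(p));print(src,'red',st[i],(t*1e3).round(1),[((ray(c,q,.046)[:2]-o)@R*1e3).round(0).tolist() for q in b])
    y=mask(im,(20,110,90),(36,255,255),(0,0,560,420));n,l,st,ce=cv2.connectedComponentsWithStats(y)
    for i in range(1,n):
        if st[i,4]>60:
            X=ray(c,ce[i],.014);print(src,'yellow',st[i],((X[:2]-o)@R*1e3).round(1))
E
```

```text
time_s: 25.25
tcp_pos: [0.5689, -0.3418, 0.1842]
eef_rot: [179.9, 0.4, 144.5]
contact_force: [-0.3, 0.2, -0.2]
gripper_width: 0.0521
gripper_force: 0.0
time_s: 26.25
tcp_pos: [0.5178, -0.3064, 0.1791]
eef_rot: [-180.0, -0.0, 144.4]
contact_force: [0.2, -0.0, -0.2]
gripper_width: 0.0523
gripper_force: 0.0
[ 0.51785901 -0.30634058  0.17920007] [-1.79996568e+02 -7.33020045e-03  1.44409050e+02] [-0.05691454 -0.67426396  0.5640436 ] 26.3
wrist red [270 247  15   7  28] [-20.6 -29.3] [[-19.0, -36.0], [-24.0, -36.0], [-22.0, -22.0], [-17.0, -22.0]]
wrist red [266 288  18  28 334] [ 36.7 -29.9] [[53.0, -38.0], [22.0, -39.0], [21.0, -22.0], [53.0, -20.0]]
wrist yellow [ 308    0   24   59 1184] [-225.9    0.7]
top yellow [525 217  35  27  63] [ 361.4 -535.6]
top yellow [237 267  28  33 229] [-249.3   -0.5]
```

```bash
python3 -m inch '0 0 -0.1 0 0.6; -0.27 0 0 0 0.6; -0.27 0 0 0 0.6; -0.27 0 0 0 0.6; -0.27 0 0 0 0.6; -0.2 0 0 0 0.6; 0 0 0 0 0.6; 0 0 0 0 0.6'
python3 - <<'E'
from h import *
c=capture('wrist');im=c['color'];s=get_state();print(s['tcp_pos'],s['eef_rot'],s['time_s']);cv2.imwrite('pics/w13.png',im)
o=np.array([.593,-.3323]);a=np.radians(-38.3);R=np.array([[np.cos(a),-np.sin(a)],[np.sin(a),np.cos(a)]])
W=lambda x,y,z:np.r_[o+R@[x,y],z]
r=mask(im,(0,110,100),(10,255,255),(0,0,560,420));n,l,st,ce=cv2.connectedComponentsWithStats(r)
for i in range(1,n):
    if st[i,4]>20: print('red',st[i],[((ray(c,ce[i],z)[:2]-o)@R*1e3).round(1).tolist() for z in(.036,.046)])
hs=cv2.cvtColor(im,cv2.COLOR_BGR2HSV)
for y in(.008,-.006):
  for x in range(-10,60,3):
    u,v=proj(c,W(x/1e3,y,.028));print(y,x,(int(u),int(v)),hs[int(v),int(u)].tolist() if 0<=v<420 and 0<=u<560 else None)
E
```

```text
time_s: 27.4
tcp_pos: [0.6737, -0.4178, 0.1947]
eef_rot: [-180.0, -0.0, 144.4]
contact_force: [0.2, -0.8, -0.7]
gripper_width: 0.0527
gripper_force: 0.0
[ 0.67358621 -0.41769184  0.19509591] [1.79993324e+02 2.14430819e-02 1.44419288e+02] 27.45
red [ 263   49   23   80 1019] [[21.1, -29.6], [21.9, -29.3]]
red [291  68  49   5 128] [[1.1, 7.3], [2.6, 6.4]]
0.008 -10 (315, 58) [109, 26, 158]
0.008 -7 (315, 62) [108, 27, 159]
0.008 -4 (315, 65) [106, 24, 159]
0.008 -1 (314, 68) [160, 23, 133]
0.008 2 (314, 72) [150, 11, 187]
0.008 5 (314, 75) [110, 18, 213]
0.008 8 (314, 78) [110, 18, 214]
0.008 11 (313, 82) [109, 17, 214]
0.008 14 (313, 85) [108, 18, 214]
0.008 17 (313, 88) [109, 17, 214]
0.008 20 (313, 92) [109, 17, 215]
0.008 23 (313, 95) [111, 15, 214]
0.008 26 (312, 98) [110, 18, 215]
0.008 29 (312, 101) [109, 17, 215]
0.008 32 (312, 105) [4, 9, 194]
0.008 35 (312, 108) [9, 13, 197]
0.008 38 (312, 111) [11, 14, 199]
0.008 41 (311, 114) [0, 7, 191]
0.008 44 (311, 117) [0, 7, 192]
0.008 47 (311, 120) [9, 9, 193]
0.008 50 (311, 124) [12, 13, 198]
0.008 53 (310, 127) [174, 7, 188]
0.008
[... 188 characters left out ...]
0, 141, 199]
-0.006 2 (299, 71) [167, 22, 188]
-0.006 5 (299, 74) [111, 17, 215]
-0.006 8 (299, 78) [109, 17, 214]
-0.006 11 (299, 81) [111, 15, 215]
-0.006 14 (299, 84) [111, 15, 216]
-0.006 17 (299, 88) [109, 17, 215]
-0.006 20 (298, 91) [111, 15, 216]
-0.006 23 (298, 94) [108, 15, 216]
-0.006 26 (298, 97) [108, 15, 216]
-0.006 29 (298, 101) [111, 16, 217]
-0.006 32 (298, 104) [4, 10, 197]
-0.006 35 (297, 107) [3, 12, 198]
-0.006 38 (297, 110) [3, 12, 198]
-0.006 41 (297, 113) [6, 13, 198]
-0.006 44 (297, 117) [3, 13, 198]
-0.006 47 (297, 120) [6, 13, 197]
-0.006 50 (297, 123) [7, 12, 197]
-0.006 53 (296, 126) [7, 12, 198]
-0.006 56 (296, 129) [7, 12, 198]
-0.006 59 (296, 132) [5, 14, 198]
```

The slip's rear edge is at x ≈ 30–31 mm on both sides, so its front is home. The lever is along -x, and the stick stands clear. Handing in.

```bash
python3 -c "from plant import *; print(close_job())"
```

```text
the job is handed in; nothing more can be done
None
```

I handed the job in with the slip hard against the length stop, the clamp lever fully shut, and the push stick standing on the table clear of the trimmer; no verdict came back, and I viewed 12 pictures, over the limit of 10.

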